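# Deburr heat sinks in a pot of ceramic beads

### The job

Deburr the freshly cut heat sinks: put every one of them into the pot of ceramic beads, then stir with the rod, its tip down among the beads near the pot's floor and about midway between the pot's middle and its wall, two full rounds anticlockwise as seen from above, starting and ending at the pot's handle. Then stand the rod back upright in its stand, collar resting on the plate, and put the lid on the pot so that it sits flat and fully home. Keep all beads in the pot and leave the solder spool and the multimeter where they are.

Things in the scene. Friction and masses are not known exactly. Their poses are not given: they have to be found in the camera images.
- pot: Round open steel pot, fixed to the bench: outer diameter 186 mm, wall 5 mm, height 85 mm, inner floor 6 mm above its underside, holding 8 beads. Origin: centre of the underside; z up; +x points to its only handle, a black ear sticking out 33 mm at 60 mm height, turned up to 1 rad either way from pointing away from the robot.
- pot_side_a (a point): Point on the pot's inner floor 42 mm from the pot's axis, on the handle side.
- pot_side_b (a point): The same, 120 degrees anticlockwise (from above) of the handle.
- pot_side_c (a point): The same, 240 degrees anticlockwise of the handle.
- rod: Stirring rod, 142 mm long, 150 g, upright in its stand. Origin: its rounded lower tip; z up along it. Steel shaft 12 mm thick from 0 to 88 mm, black collar 60 mm across from 88 to 94 mm, then a square rubber grip 22 x 22 mm up to 142 mm (flats face the rod's x and y). At the start the collar rests on the stand's plate, tip 5 mm above the bench, at any turn.
- stand: Rod stand, fixed: a 90 x 90 mm aluminium top plate, upper face 93 mm above the bench, with a square hole 40 x 40 mm in its middle, on four thin posts. Origin: bench level under the middle of the hole; z up. The rod stands in the hole, its collar lying on the plate.
- lid: Loose lid, 300 g: steel disc 194 mm across, 5 mm thick, its underside 10 mm above the origin; below it a plug 158 mm across, 10 mm deep, that drops loosely into the pot's mouth (176 mm); on top a black knob 28 mm across from 26 to 60 mm above the origin. Origin: centre of the plug's underside; z up. Starts right way up on the bench; on the pot the origin is 75 mm above the bench.
- sink0: Aluminium heat sink with fins, 60 mm (its x) x 20 mm (its y) x 14 mm high, 35 g, fins up. Origin: centre of its underside. Starts on the bench between robot and pot. Two to four heat sinks are present; the others are absent.
- sink1: Aluminium heat sink with fins, 60 mm (its x) x 20 mm (its y) x 14 mm high, 35 g, fins up. Origin: centre of its underside. Starts on the bench between robot and pot. Two to four heat sinks are present; the others are absent.
- sink2: Aluminium heat sink with fins, 60 mm (its x) x 20 mm (its y) x 14 mm high, 35 g, fins up. Origin: centre of its underside. Starts on the bench between robot and pot. Two to four heat sinks are present; the others are absent.
- sink3: Aluminium heat sink with fins, 60 mm (its x) x 20 mm (its y) x 14 mm high, 35 g, fins up. Origin: centre of its underside. Starts on the bench between robot and pot. Two to four heat sinks are present; the others are absent.
- bead0: White ceramic bead, ball of 24 mm diameter, 20 g, loose in the pot from the start. Origin: its centre.
- bead1: White ceramic bead, ball of 24 mm diameter, 20 g, loose in the pot from the start. Origin: its centre.
- bead2: White ceramic bead, ball of 24 mm diameter, 20 g, loose in the pot from the start. Origin: its centre.
- bead3: White ceramic bead, ball of 24 mm diameter, 20 g, loose in the pot from the start. Origin: its centre.
- bead4: White ceramic bead, ball of 24 mm diameter, 20 g, loose in the pot from the start. Origin: its centre.
- bead5: White ceramic bead, ball of 24 mm diameter, 20 g, loose in the pot from the start. Origin: its centre.
- bead6: White ceramic bead, ball of 24 mm diameter, 20 g, loose in the pot from the start. Origin: its centre.
- bead7: White ceramic bead, ball of 24 mm diameter, 20 g, loose in the pot from the start. Origin: its centre.
- spool: Bystander: white solder spool 60 mm across, 40 mm high, beyond the pot to the left. Origin: centre of its underside. Not to be disturbed.
- meter: Bystander: red and black hand multimeter 75 x 150 x 38 mm lying beyond the pot to the right. Origin: centre of its underside. Not to be disturbed.

How it is judged:
On the way, in this order (a step that is already met when the one before it is completed fails the run):
1. all heat sinks that are present lie in the pot (horizontal distance between each of sink0, sink1, sink2, sink3 and pot below 0.089 m and z of each of sink0, sink1, sink2, sink3 in the frame of pot below 0.08 m), for 0.2 s.
2. stirring, first round: the rod's tip is down among the beads at the handle side (horizontal distance between rod and pot_side_a below 0.032 m and z of rod in the frame of pot below 0.024 m), for 0.02 s.
3. stirring, first round: the rod's tip is down among the beads a third of a turn on (anticlockwise) (horizontal distance between rod and pot_side_b below 0.032 m and z of rod in the frame of pot below 0.024 m), for 0.02 s.
4. stirring, first round: the rod's tip is down among the beads two thirds of a turn on (horizontal distance between rod and pot_side_c below 0.032 m and z of rod in the frame of pot below 0.024 m), for 0.02 s.
5. stirring, second round: the rod's tip is down among the beads at the handle side (all of step 2), for 0.02 s.
6. stirring, second round: the rod's tip is down among the beads a third of a turn on (anticlockwise) (all of step 3), for 0.02 s.
7. stirring, second round: the rod's tip is down among the beads two thirds of a turn on (all of step 4), for 0.02 s.
8. stirring, last round: the rod's tip is down among the beads at the handle side, and of the beads 0/1, 2/3, 4/5 and 6/7 at least one each has been stirred away from its first place (all of step 5 and distance of any of bead0, bead1 from where it was at the start of the episode above 0.012 m and distance of any of bead2, bead3 from where it was at the start of the episode above 0.012 m and distance of any of bead4, bead5 from where it was at the start of the episode above 0.012 m and distance of any of bead6, bead7 from where it was at the start of the episode above 0.012 m), for 0.02 s.
At the end, for the whole second after the job is handed in: All heat sinks and beads in the pot; rod in its stand upright (0.06 rad), tip within 18 mm of the stand axis and 1-10 mm above the bench; lid level on the pot (0.05 rad), within 13 mm of the pot axis, origin 70-79 mm above the pot underside; all at rest (all of step 1 and horizontal distance between each of bead0, bead1, bead2, bead3, bead4, bead5, bead6, bead7 and pot below 0.089 m and z of each of bead0, bead1, bead2, bead3, bead4, bead5, bead6, bead7 in the frame of pot below 0.08 m and z of rod in the frame of stand between 0.001 and 0.01 m and horizontal distance between rod and stand below 0.018 m and angle between rod's own z axis and vertical below 0.06 rad and linear speed of each of rod, lid below 0.02 m/s and horizontal distance between lid and pot below 0.013 m and z of lid in the frame of pot between 0.07 and 0.079 m and angle between lid's own z axis and vertical below 0.05 rad); the robot touches nothing.
It fails at once if a bead leaves the pot (horizontal distance between any of bead0, bead1, bead2, bead3, bead4, bead5, bead6, bead7 and pot above 0.098 m).
It fails at once if the solder spool or the multimeter is moved by more than 30 mm (distance of any of spool, meter from where it was at the start of the episode above 0.03 m).
Of sink0, sink1, sink2, sink3 only 2 to 4 are there at a start; the rules pass over those that are not, and their reading is None.
At some moment in a run one of sink0, sink1, sink2, sink3, lid may be knocked a few centimetres aside while the robot is not near it.
It also fails if it takes over 210 s, if anything falls off the work surface, if the arm or the gripper's body presses on something with over 40 N, if the wrist force passes 120 N, or if a joint passes its speed limit or range.

### The arm

A 6-joint arm with a two-finger parallel gripper is mounted at the origin on the work surface. World frame = base frame: x ahead of the robot, y to its left, z up, the work surface at z = 0. Lengths are in m, angles in rad, forces in N, time in s.
With the tool pointing down it reaches from about 0.325 to 0.9 m from the base axis. Payload 6.1 kg.
Tool frame: the origin (TCP) lies midway between the tips of the shut fingers; the grasp point (between the pads) lies 19 mm behind it; z points along the fingers, y is the line along which they close (so a half turn about z gives the same grasp; the last joint's range is limited). The gripper opens to 85 mm and grips with 20 to 120 N. Pads are 22 mm wide; open, the fingers measure 114 mm over their backs; the gripper's body (76 mm by 85 mm) begins 54 mm behind the grasp point. The pads swing forward as they close: fully open they stand 13 mm farther back than shut.
Start: joints at [-1.284, 0.22, 1.526, -0, 1.395, -0.126], TCP at [0.251, -0.572, 0.231] pointing down, gripper open.
Joint ranges: [-2.98, 2.98], [-0.91, 2.08], [0.09, 2.57], [-1.24, 4.39], [0.2, 2.65], [-2.68, 2.68]. Speed limits (rad/s): [2.57, 2.57, 3.01, 3.14, 3.14, 3.14].

### API

Orientations are given as [roll, pitch, yaw] about the fixed x, y, z axes, in that order (R = Rz(yaw) Ry(pitch) Rx(roll)).
In Python, from plant import movep, move_l, set_joints, gripper_to, hold, inverse_kinematics, observe, get_image, get_calibration, Unreachable, job_done gives the robot as it stands. Calls block until the motion is done:
- movep(position, orientation): joint-space move of the TCP to a pose.
- move_l(position, feed=0.15, rotation=None, max_force=None): straight line of the TCP; rotation=None keeps the orientation; feed is the mean speed in m/s. With max_force (N) it stops when the force on the tool has changed by that much, and returns True; else False.
- set_joints(angles): joint-space move.
- gripper_to(opening, f_grip=None): finger opening in m; f_grip is the grip in N (None keeps the last); returns when the fingers have stopped.
- hold(seconds).
- inverse_kinematics(position, orientation): joint angles nearest the present ones, or None.
- observe(): the state.
- get_image(name): name is "scene" or "top" or "wrist"; returns (picture, depth): 384x512x3 uint8, red, green, blue; 384x512 float32, m along the optical axis (not along the pixel's ray), 0 where there is no reading.
- get_calibration(name): a dict with "intrinsics" (3x3 intrinsics, pixels), "dist_coeffs" ([k1, k2, p1, p2, k3] as OpenCV has them; the pictures are not rectified), "world_from_camera" (4x4, takes a point from camera to world coordinates). Camera axes: x right, y down, z forward; pixel columns grow to the right and rows downward; lengths in m; the calibration is good to about 2 mm. A picture is of the moment at which its call begins: read the wrist's pose just before it. get_calibration takes no time and is no camera call; for the wrist camera it gives the pose at the moment of the call.
A pose or a line that the arm cannot do raises Unreachable and nothing moves.
- job_done(): hands the job in; it is judged then, once.
The state is a dict: "time_s": time; "q": joint angles; "joint_velocities": joint speeds; "joint_torque": joint torques, N m; "eef_pos": TCP position; "tcp_rot": TCP orientation; "ft_force": force on the tool from outside, world axes, zero at the start; "torque": the same for the moment, N m; "opening": finger opening in m; "grasp_force": force on a finger pad.
Only numpy, scipy, OpenCV 4.12 (cv2) and the standard library are available. Lean on these libraries where they do the work, as an engineer would, in place of code of your own. Each camera call takes 0.05 s, during which the arm holds its last target. There are 200 camera calls.

## Working session

There is one attempt and no reset: what is moved stays moved. The work goes in short steps, each a Python script; the robot and the scene stay as the last script left them, time stands still between calls to the robot, and variables do not carry over. Pictures are saved under pics/ and viewed, at most 14 in all, crops included, and the job is handed in when it is done.

```bash
mkdir -p pics; ls; cat > h.py <<'E'
import numpy as np, cv2
from plant import *
def save(name,img): cv2.imwrite('pics/'+name+'.png', cv2.cvtColor(img,cv2.COLOR_RGB2BGR))
def cal(n):
    c=get_calibration(n); return np.array(c['intrinsics'],float),np.array(c['dist_coeffs'],float),np.array(c['world_from_camera'],float)
def rays(c,uv):
    K,d,T=c; p=cv2.undistortPoints(np.array(uv,float).reshape(-1,1,2),K,d).reshape(-1,2)
    return T[:3,3],(np.c_[p,np.ones(len(p))])@T[:3,:3].T   # dir with unit camera depth
def onplane(c,uv,z):
    o,r=rays(c,uv); return o+r*((z-o[2])/r[:,2])[:,None]
def cloud(c,depth):
    v,u=np.mgrid[0:384,0:512]; o,r=rays(c,np.c_[u.ravel(),v.ravel()])
    P=o+r*depth.reshape(-1,1); P[depth.ravel()==0]=np.nan; return P.reshape(384,512,3)
E
python3 - <<'E'
from h import *
for n in('scene','top'):
    c=cal(n); im,d=get_image(n); save(n+'0',im); np.savez(n+'0.npz',im=im,d=d,K=c[0],dc=c[1],T=c[2]); print(n,c[2].round(3).tolist(),c[0].round(0).tolist(),(d>0).mean())
print(observe())
E
```

```text
pics
scene [[0.351, 0.59, -0.727, 1.253], [0.936, -0.203, 0.287, -0.276], [0.021, -0.782, -0.623, 0.655], [0.0, 0.0, 0.0, 1.0]] [[435.0, 0.0, 258.0], [0.0, 435.0, 192.0], [0.0, 0.0, 1.0]] 0.9961090087890625
top [[-0.017, -0.983, 0.182, 0.389], [-1.0, 0.019, 0.012, -0.006], [-0.015, -0.182, -0.983, 1.088], [0.0, 0.0, 0.0, 1.0]] [[454.0, 0.0, 253.0], [0.0, 454.0, 192.0], [0.0, 0.0, 1.0]] 0.996246337890625
{'time_s': 0.1, 'q': array([-1.28410236e+00,  2.21132716e-01,  1.52753590e+00, -1.91054262e-05,
        1.39470476e+00, -1.26085296e-01]), 'joint_velocities': array([-0.00030627, -0.00125007, -0.0016852 ,  0.00078455, -0.00259992,
       -0.00196219]), 'joint_torque': array([ 3.19342353e-04, -4.98239958e+01, -3.90548301e+01, -2.08899905e-04,
        5.72118108e-03,  1.12856438e-05]), 'eef_pos': array([ 0.25056146, -0.57196157,  0.23029691]), 'tcp_rot': array([-3.13982371e+00, -2.05273004e-04,  4.12782447e-01]), 'ft_force': array([ 0.13420231, -0.50591632,  0.15131944]), 'torque': array([-0.02536295,  0.0160437 , -0.03550984]), 'grasp_force': 0.0, 'opening': 0.08574237473257677}
```

View pics/top0.png

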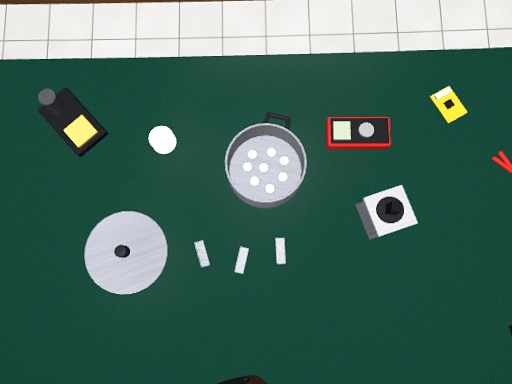

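View pics/scene0.png

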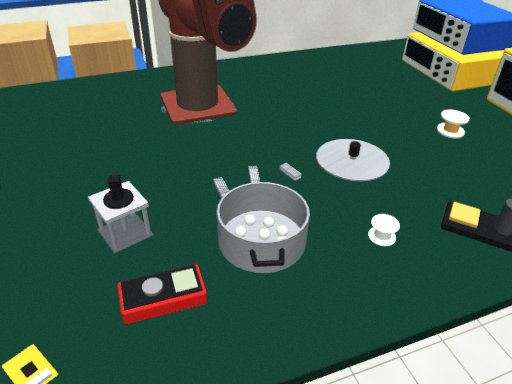

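Top view: pot at (265,165), handle at (277,120), lid at (126,252) with its knob at (122,251). The stand is at (390,210). There are three sinks, at (202,253), (241,260) and (280,250). The scene view shows the same three, and no fourth.

```bash
cat > meas.py <<'E'
from h import *
def load(n):
    f=np.load(n+'0.npz'); return (f['K'],f['dc'],f['T']),f['im'],f['d']
if __name__=='__main__':
  for n in('top','scene'):
    c,im,d=load(n); P=cloud(c,d); im=im.astype(int)
    hsv=cv2.cvtColor(im.astype(np.uint8),cv2.COLOR_RGB2HSV)
    bright=((hsv[...,2]>90)&(hsv[...,1]<90)).astype(np.uint8)
    bench=(hsv[...,1]>120)&(hsv[...,0]>65)&(hsv[...,0]<95)&(d>0)
    print(n,'bench z',np.nanmedian(P[bench][:,2]).round(4),np.nanstd(P[bench][:,2]).round(4))
    m,l,st,ce=cv2.connectedComponentsWithStats(bright)
    for i in range(1,m):
        if st[i,4]<60: continue
        Q=P[l==i]; Q=Q[np.isfinite(Q[:,0])]
        if len(Q)==0: continue
        cnt=cv2.findContours((l==i).astype(np.uint8),cv2.RETR_EXTERNAL,cv2.CHAIN_APPROX_NONE)[0][0]
        print(ce[i].round(0),st[i,4],'med',np.median(Q,0).round(3),'z95',np.percentile(Q[:,2],95).round(3),'z5',np.percentile(Q[:,2],5).round(3),'ext',np.ptp(Q,0).round(3))
        if 60<st[i,4]<700:
            zt=np.percentile(Q[:,2],80); W=onplane(c,cnt.reshape(-1,2),.014)
            r=cv2.minAreaRect((W[:,:2]*1000).astype(np.float32)); print('   rect',np.round(r[0],1),np.round(r[1],1),round(r[2],1))
E
python3 meas.py
```

```text
top bench z 0.0015 0.0022
[249.  28.] 27487 med [ 1.458  0.029 -0.749] z95 -0.74 z5 -0.757 ext [0.657 2.237 0.776]
[442.  93.] 100 med [ 0.827 -0.464  0.015] z95 0.018 z5 0.005 ext [0.032 0.045 0.018]
   rect [ 826.6 -464.5] [13.8 45. ] 28.4
[46. 96.] 212 med [0.808 0.48  0.092] z95 0.095 z5 0.089 ext [0.077 0.053 0.094]
   rect [839.9 518.4] [40.1 39.4] 89.2
[341. 130.] 341 med [ 0.729 -0.207  0.041] z95 0.044 z5 0.037 ext [0.047 0.043 0.013]
   rect [ 738.1 -213.1] [41.6 46.9] 87.3
[265. 165.] 5406 med [ 0.653 -0.025  0.01 ] z95 0.086 z5 0.005 ext [0.214 0.202 0.094]
[366. 129.] 194 med [ 0.727 -0.264  0.046] z95 0.05 z5 0.041 ext [0.039 0.036 0.014]
   rect [ 738.  -272.7] [36.3 38. ] 43.9
[162. 139.] 631 med [0.717 0.223 0.041] z95 0.045 z5 0.001 ext [0.073 0.071 0.049]
   rect [724.2 227.5] [74.6 62.7] 44.1
[385. 213.] 1594 med [ 0.522 -0.276  0.094] z95 0.098 z5 0.003 ext [0.13  0.145 0.154]
[126. 252.] 5388 med [0.449 0.306 0.016] z95 0.02 z5 0.013 ext [0.196 0.197 0.064]
[280. 250.] 265 med [ 0.448 -0.055  0.008] z95 0.018 z5 0.0 ext [0.064 0.024 0.025]
   rect [447.6 -54.7] 
[... 1408 characters left out ...]
619 -0.022  0.034] z95 0.085 z5 0.005 ext [0.36  0.238 0.091]
[122. 219.] 2391 med [ 0.538 -0.296  0.036] z95 0.094 z5 0.001 ext [0.245 0.131 0.129]
[383. 229.] 821 med [0.727 0.219 0.038] z95 0.042 z5 0.001 ext [0.098 0.098 0.046]
[184. 280.] 468 med [ 0.728 -0.209  0.039] z95 0.041 z5 0.037 ext [0.05  0.042 0.006]
   rect [ 706.1 -205.9] [42.7 49.5] 88.8
[152. 286.] 296 med [ 0.729 -0.266  0.045] z95 0.047 z5 0.04 ext [0.044 0.037 0.014]
   rect [ 700.4 -265.4] [38.  40.2] 70.8
[442. 357.] 8172 med [ 0.709  0.686 -0.749] z95 -0.744 z5 -0.755 ext [0.323 1.137 0.736]
[ 40. 377.] 200 med [ 0.824 -0.46   0.014] z95 0.016 z5 0.007 ext [0.028 0.036 0.014]
   rect [ 826.3 -462.8] [18.5 34.8] 29.2
```

```bash
cat > m2.py <<'E'
from meas import *
def circ(X):
    # robust least squares circle
    from scipy.optimize import least_squares
    c0=np.r_[(X.max(0)+X.min(0))/2,.09]
    r=least_squares(lambda p:np.hypot(*(X-p[:2]).T)-p[2],c0,loss='soft_l1',f_scale=.002).x; return r
for n in('top','scene'):
    c,im,d=load(n); P=cloud(c,d); hsv=cv2.cvtColor(im,cv2.COLOR_RGB2HSV); V=hsv[...,2]
    near=lambda x,y,r:(np.hypot(P[...,0]-x,P[...,1]-y)<r)
    rim=near(.65,-.025,.11)&(P[...,2]>.079)&(P[...,2]<.092)&(V>70)
    print(n,'rim',circ(P[rim][:,:2]).round(4),rim.sum(),np.median(P[rim][:,2]).round(4))
    h=near(.66,-.03,.16)&(V<60)&(hsv[...,1]<120)&(P[...,2]>.03)
    m,l,st,ce=cv2.connectedComponentsWithStats(h.astype(np.uint8))
    for i in range(1,m):
        if st[i,4]>15: print('  dark',ce[i].round(0),st[i,4],np.median(P[l==i],0).round(4),P[l==i].mean(0).round(4))
    lid=near(.45,.306,.13)&(P[...,2]>.008)&(P[...,2]<.022)&(V>90)
    cnt=cv2.findContours(lid.astype(np.uint8),cv2.RETR_EXTERNAL,cv2.CHAIN_APPROX_NONE)[0]; cnt=max(cnt,key=len).reshape(-1,2)
    print(' lid',circ(onplane(c,cnt,.015)[:,:2]).round(4),np.median(P[lid][:,2]).round(4))
    k=near(.45,.306,.05)&(V<60)&(P[...,2]>.045); print(' knob',P[k].mean(0).round(4),P[k][:,2].max(),k.sum())
    pl=near(.525,-.28,.09)&(P[...,2]>.085)&(P[...,2]<.115)&((V>150)|(V<60))
    cnt=cv2.findContours(pl.astype(np.uint8),cv2.RETR_EXTERNAL,cv2.CHAIN_APPROX_NONE)[0]; cnt=max(cnt,key=len).reshape(-1,2)
    r=cv2.minAreaRect((onplane(c,cnt,.093)[:,:2]*1000).astype(np.float32)); print(' plate',np.round(r[0],1),np.round(r[1],1),round(r[2],1))
    col=near(.525,-.28,.09)&(P[...,2]>.085)&(P[...,2]<.115)&(V<60); print(' collar',circ(P[col][:,:2]).round(4),np.median(P[col][:,2]).round(4))
    g=near(.525,-.28,.09)&(P[...,2]>.138)&(V<90); r=cv2.minAreaRect((P[g][:,:2]*1000).astype(np.float32))
    print(' grip',P[g].mean(0).round(4),g.sum(),np.round(r[0],1),np.round(r[1],1),round(r[2],1))
E
python3 m2.py
```

```text
top rim [ 0.6435 -0.0231  0.0904] 636 0.086
  dark [278. 118.] 140 [ 0.7556 -0.0561  0.0657] [ 0.7534 -0.0551  0.0655]
 lid [0.4513 0.3078 0.0959] 0.0164
 knob [0.4514 0.3051 0.0585] 0.06479764264028387 65
 plate [ 527.2 -293.2] [91.2 91.4] 17.9
 collar [ 0.5291 -0.2941  0.0226] 0.1009
 grip [ 0.5275 -0.2899  0.1474] 125 [ 528.5 -291.1] [22.7 22.1] 80.4
scene rim [ 0.6444 -0.0243  0.09  ] 837 0.0841
  dark [268. 260.] 271 [ 0.7567 -0.0589  0.0641] [ 0.753  -0.0567  0.0635]
 lid [0.4519 0.3057 0.0966] 0.0157
 knob [0.4569 0.3017 0.0562] 0.06359441547146794 81
 plate [ 526.2 -295. ] [92.1 91.2] 18.0
 collar [ 0.524  -0.2931  0.0219] 0.0994
 grip [ 0.5308 -0.2926  0.1453] 112 [ 527.7 -292.5] [20.1 24.1] 79.2
```

Measurements agree across the two views: rim 85 mm, plate 91 mm, grip 22 mm, sinks 62x22 mm. I'll start with the sinks, looking again before each pick.

```bash
cat >> h.py <<'E'
POT=np.array([.644,-.0237]); HA=-.287; STAND=np.array([.5267,-.294])
PARK=[-1.284,.22,1.526,0,1.395,-.126]
def sinks():
    c=cal('top'); im,d=get_image('top'); P=cloud(c,d); hsv=cv2.cvtColor(im,cv2.COLOR_RGB2HSV)
    b=((hsv[...,2]>90)&(hsv[...,1]<90)&(P[...,2]<.03)&(P[...,0]>.28)&(P[...,0]<.56)&(abs(P[...,1])<.24)).astype(np.uint8)
    m,l,st,ce=cv2.connectedComponentsWithStats(b); out=[]
    for i in range(1,m):
        if not 150<st[i,4]<500: continue
        cnt=cv2.findContours((l==i).astype(np.uint8),cv2.RETR_EXTERNAL,cv2.CHAIN_APPROX_NONE)[0][0]
        (x,y),(w,h),a=cv2.minAreaRect((onplane(c,cnt.reshape(-1,2),.014)[:,:2]*1000).astype(np.float32))
        if w<h: a-=90; w,h=h,w
        if w>52 and h<32: out.append((x/1000,y/1000,np.radians(a),w,h))
    return out,im
def down(p,yaw,q0=None):
    """joint target with tool down, yaw mod pi, whichever has joint 6 most central"""
    best=None
    for k in(-2,-1,0,1,2):
        q=inverse_kinematics(list(p),[np.pi,0,yaw+k*np.pi])
        if q is not None and (best is None or abs(q[5])<abs(best[0][5])): best=(q,yaw+k*np.pi)
    return best[1]
def go(p,yaw): movep(list(p),[np.pi,0,yaw])
def T(): return round(observe()['time_s'],1)
E
cat > pick.py <<'E'
import sys
from h import *
i=int(sys.argv[1]); s,im=sinks(); print(T(),np.round(s,3).tolist())
x,y,a,_,_=s[0]
gripper_to(.05,40)
yaw=down((x,y,.1),a); go((x,y,.1),yaw)
print(move_l([x,y,.003],feed=.1,max_force=8),observe()['eef_pos'])
gripper_to(0,40); o=observe(); print('closed',o['opening'],o['grasp_force'])
move_l([x,y,.16],feed=.2); o=observe(); print('lifted',o['opening'],o['grasp_force'],T())
t=HA+np.pi/3+i*2*np.pi/3; px,py=POT+.042*np.array([np.cos(t),np.sin(t)])
yaw=down((px,py,.16),t+np.pi/2); go((px,py,.16),yaw)
print(move_l([px,py,.041],feed=.12,max_force=8),observe()['eef_pos'])
gripper_to(.036); move_l([px,py,.16],feed=.2); set_joints(PARK)
s,im=sinks(); print(T(),np.round(s,3).tolist()); save('after%d'%i,im)
E
python3 pick.py 0
```

```text
0.1 [[0.448, -0.055, 0.033, 63.254, 22.84], [0.444, 0.13, 0.282, 62.324, 23.402], [0.428, 0.037, -0.244, 62.27, 22.831]]
False [ 0.44819703 -0.05487103  0.00357877]
closed 0.01909507145487935 39.73832845687866
lifted 0.018676714594391138 39.15060639381409 5.1
False [0.6753689  0.00515388 0.04220433]
11.7 [[0.444, 0.129, 0.279, 62.333, 23.242], [0.428, 0.037, -0.244, 62.27, 22.831]]
```

```bash
python3 pick.py 1; python3 pick.py 2
```

```text
11.7 [[0.444, 0.129, 0.279, 62.333, 23.242], [0.428, 0.037, -0.244, 62.101, 22.831]]
False [0.44443202 0.12956007 0.00360941]
closed 0.01876642963888906 39.765838980674744
lifted 0.018886788953828695 39.177002906799316 17.1
False [ 0.60459646 -0.01189873  0.0420361 ]
22.9 [[0.428, 0.037, -0.244, 62.27, 22.831]]
22.9 [[0.428, 0.037, -0.244, 62.27, 22.831]]
False [0.42819445 0.03689299 0.00352303]
closed 0.01895485775824334 39.74327087402344
lifted 0.01878918093314743 39.134443402290344 27.9
False [ 0.65475747 -0.0647251   0.04216683]
34.7 []
```

View pics/after2.png

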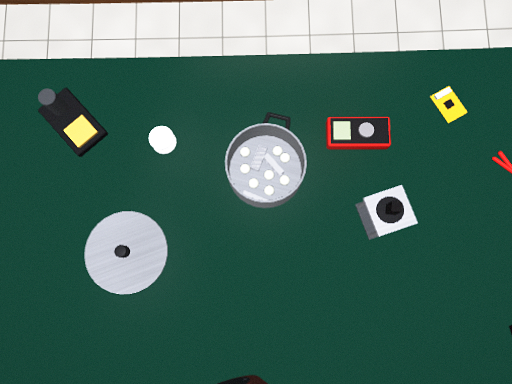

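All three sinks are in the pot at (265,165), and no bead has left it. Next I'll refine the rod grip with the wrist camera from two places.

```bash
cat > rod.py <<'E'
from h import *
gripper_to(.06)
yaw=down((.528,-.292,.27),np.radians(-10)); print('yaw',yaw)
obs=[]
for k,off in enumerate([(-.02,-.02),(.03,.02)]):
    go((.528+off[0],-.292+off[1],.27),yaw); hold(.4)
    c=cal('wrist'); im,d=get_image('wrist'); save('w%d'%k,im); P=cloud(c,d)
    g=(np.hypot(P[...,0]-.528,P[...,1]+.292)<.03)&(P[...,2]>.135)&(P[...,2]<.16)
    cnt=max(cv2.findContours(g.astype(np.uint8),cv2.RETR_EXTERNAL,cv2.CHAIN_APPROX_NONE)[0],key=len).reshape(-1,2)
    for z in(.147,): 
        r=cv2.minAreaRect((onplane(c,cnt,z)[:,:2]*1000).astype(np.float32)); print(np.round(r[0],1),np.round(r[1],1),round(r[2],1),'z',np.median(P[g][:,2]).round(4),g.sum())
    uv=np.array(cv2.minAreaRect(cnt.astype(np.float32))[0]); o,rr=rays(c,[uv]); obs.append((o,rr[0]/np.linalg.norm(rr[0])))
A=sum(np.eye(3)-np.outer(v,v) for o,v in obs); b=sum((np.eye(3)-np.outer(v,v))@o for o,v in obs); print('tri',np.linalg.solve(A,b).round(4),T())
E
python3 rod.py
```

```text
yaw -6.457718232379019
[ 528.2 -292.8] [22.4 23.1] 80.0 z 0.147 575
[ 529.6 -292.2] [21.8 25.2] 82.0 z 0.1469 534
tri [ 0.5276 -0.2922  0.1422] 37.7
```

View pics/w1.png

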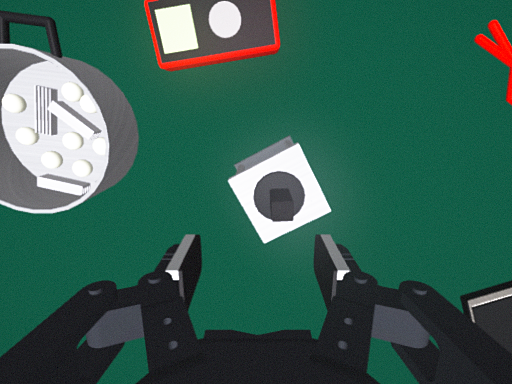

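Wrist view: grip at (281,203) on its plate, triangulated to (0.528,-0.292) with its flats at 80°. The pot at left shows one sink tilted at (75,115) and two flat at (45,110) and (63,185). Now I'll grip the rod, lift it, and find a free floor spot to enter.

```bash
cat > rod2.py <<'E'
from h import *
yaw=down((.528,-.2925,.2),np.radians(-10)); 
go((.528,-.2925,.2),yaw)
print(move_l([.528,-.2925,.106],feed=.08,max_force=8),observe()['eef_pos'],'yaw',yaw)
gripper_to(0,100); o=observe(); print('closed',o['opening'],o['grasp_force'],o['ft_force'])
np.save('grasp.npy',np.r_[o['eef_pos'],yaw])
move_l([.528,-.2925,.23],feed=.12); o=observe(); print(o['opening'],o['grasp_force'],o['eef_pos'],T())
c=cal('top'); im,d=get_image('top'); P=cloud(c,d)
r=np.hypot(P[...,0]-POT[0],P[...,1]-POT[1]); pts=P[(r<.085)&(P[...,2]<.085)]
hi=pts[pts[:,2]>.014][:,:2]; hi=hi[np.hypot(*(hi-POT).T)<.078]
best=[]
for rr in(.025,.03,.035,.042,.05,.055):
  for t in np.arange(0,2*np.pi,.1):
    p=POT+rr*np.array([np.cos(t),np.sin(t)]); best.append((np.hypot(*(hi-p).T).min(),rr,((t-HA+np.pi)%(2*np.pi)-np.pi)))
best.sort(reverse=True); print(np.round(best[:6],3).tolist())
big=cv2.resize(im[100:230,200:330],None,fx=4,fy=4,interpolation=cv2.INTER_CUBIC); save('potzoom',big)
E
python3 rod2.py
```

```text
False [ 0.52848683 -0.29285523  0.10680356] yaw -6.457718232379019
closed 0.021117823446643886 97.84567594528198 [0.15299933 0.44697445 2.71778602]
0.020864553185746475 97.35668063163757 [ 0.52745945 -0.29211218  0.22871684] 41.0
[[0.014, 0.055, -1.296], [0.013, 0.055, 2.287], [0.012, 0.055, -1.396], [0.012, 0.035, -3.096], [0.012, 0.055, -1.196], [0.012, 0.055, -2.296]]
```

View pics/potzoom.png

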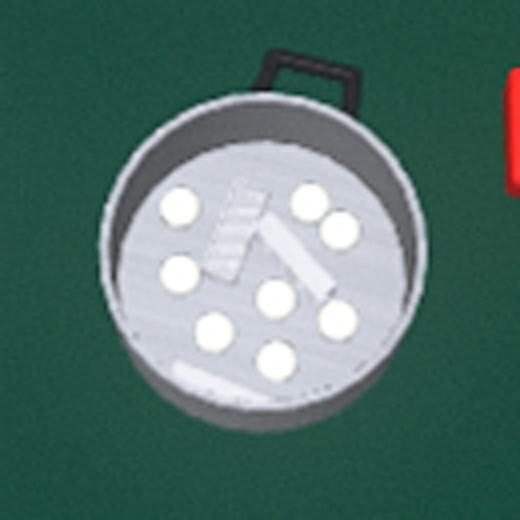

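Zoom of the pot: one sink flat at (238,230), one on its side at (297,257), one by the wall at (220,385). Floor is free right of centre, at handle −1.3 rad, so I'll enter there and go anticlockwise.

```bash
cat > stir.py <<'E'
from h import *
yaw=float(np.load('grasp.npy')[3]); ZS=.113
def at(t,r): return (POT+r*np.array([np.cos(HA+t),np.sin(HA+t)]))
p=at(-1.3,.053)
move_l([*p,.23],feed=.2); print('over',observe()['eef_pos'],T())
s=move_l([*p,ZS],feed=.08,max_force=8); o=observe(); print('down',s,o['eef_pos'],o['ft_force'].round(1))
if s and o['eef_pos'][2]>ZS+.006: raise SystemExit('blocked')
t=-1.3; r=.048; END=4*np.pi+.1
while t<END:
    t=min(t+.2,END); r=.041
    s=move_l([*at(t,r),ZS],feed=.07,max_force=14)
    if s:
        o=observe(); print('stop t=%.2f'%t,o['ft_force'].round(1),o['eef_pos'].round(3))
        move_l([*at(t-.15,.03),ZS],feed=.05); 
        s=move_l([*at(t,.03),ZS],feed=.05,max_force=20); print('  retry',s)
o=observe(); print('end',o['eef_pos'],o['ft_force'].round(1),o['opening'],T())
q=observe()['eef_pos']; move_l([q[0],q[1],.24],feed=.12); print(T())
E
python3 stir.py
```

```text
over [ 0.64277852 -0.07767777  0.22992998] 42.5
down False [ 0.6436209  -0.07679491  0.11376708] [-0.8 -0.4 -1.8]
end [ 0.68474753 -0.03114829  0.11338692] [-0.7 -0.1 -2. ] 0.020787012096125962 62.8
64.0
```

```bash
cat > chk.py <<'E'
from h import *
g=np.load('grasp.npy')
move_l([g[0],g[1],.24],feed=.2); hold(.3)
im,d=get_image('top'); c=cal('top'); P=cloud(c,d)
ims,ds=get_image('scene'); cs=cal('scene')
z0=np.load('top0.npz')['im']
f=lambda i:cv2.resize(i[105:225,205:325],(400,400),interpolation=cv2.INTER_CUBIC)
save('cmp',np.hstack([f(z0),f(im)]))
save('rodscene',cv2.resize(ims[80:280,50:317],(800,600),interpolation=cv2.INTER_CUBIC))
# rod shaft from scene depth: points near grip axis below collar
Q=cloud(cs,ds); m=(np.hypot(Q[...,0]-g[0],Q[...,1]-g[1])<.03)&(Q[...,2]>.14)&(Q[...,2]<.215)
R=Q[m]; 
for lo in np.arange(.14,.215,.015):
    k=R[(R[:,2]>=lo)&(R[:,2]<lo+.015)]; print(round(lo,3),len(k),k.mean(0).round(4) if len(k) else '')
print(observe()['eef_pos'],T())
E
python3 chk.py
```

```text
0.14 28 [ 0.5544 -0.2972  0.1497]
0.155 41 [ 0.5525 -0.2968  0.1624]
0.17 44 [ 0.5494 -0.2962  0.177 ]
0.185 47 [ 0.5469 -0.2955  0.1924]
0.2 58 [ 0.5439 -0.2943  0.2076]
[ 0.52854797 -0.29254061  0.23998789] 66.1
```

View pics/cmp.png

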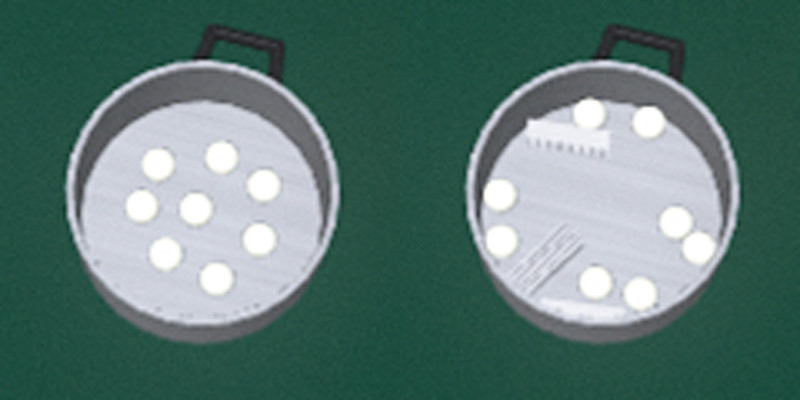

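View pics/rodscene.png

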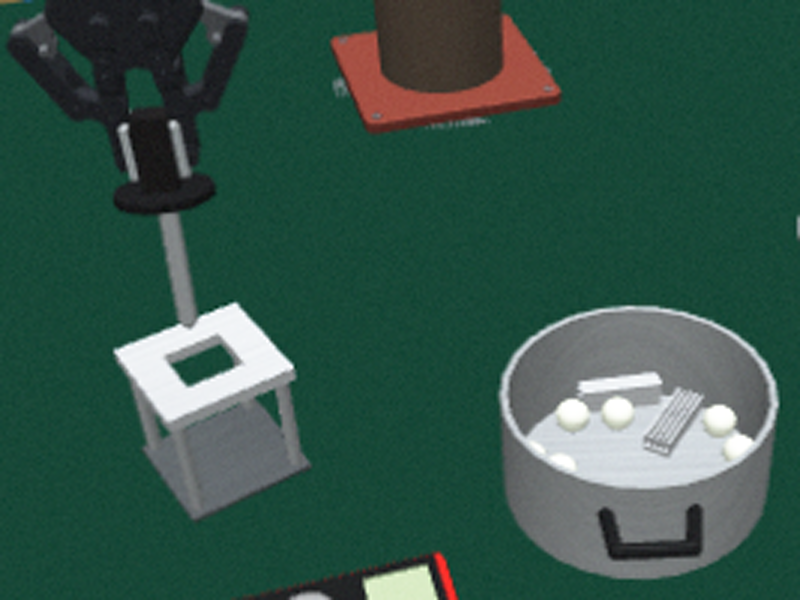

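Left to right: before and after. All the beads have been swept out to the wall and the sinks are in. The rod, however, has swung about 0.19 rad in the grip; its shaft runs from (165,215) to (190,322). The tip was therefore off the midway circle by up to about 2 cm. I'll tilt the tool to bring the rod upright, set it in the stand, regrip it harder and repeat the two rounds properly.

```bash
cat >> h.py <<'E'
from scipy.spatial.transform import Rotation as Ro
def rodaxis(zlo,zhi,xy):
    """upward rod axis from the shaft's visible points, scene camera depth"""
    cs=cal('scene'); im,d=get_image('scene'); Q=cloud(cs,d)
    R=Q[(np.hypot(Q[...,0]-xy[0],Q[...,1]-xy[1])<.045)&(Q[...,2]>zlo)&(Q[...,2]<zhi)]
    med=np.array([np.median(R[abs(R[:,2]-z)<.006],0) for z in np.arange(zlo+.006,zhi-.005,.008)])
    sx,sy=np.polyfit(med[:,2],med[:,0],1)[0],np.polyfit(med[:,2],med[:,1],1)[0]
    return np.array([sx,sy,1]),med,im
E
cat > back.py <<'E'
from h import *
g=np.load('grasp.npy'); gp=np.array([*STAND,.24+.019])
u,med,_=rodaxis(.15,.215,g[:2]); print('u',u.round(3))
a=np.array([np.cos(g[3]),np.sin(g[3]),0]); s=u@a; print('slope along tool x',s.round(3))
ax=np.cross(a,[0,0,1]); ax/=np.linalg.norm(ax)
R0=Ro.from_euler('xyz',[np.pi,0,g[3]]); uu=np.array([0,0,1])+s*a
fix=Ro.align_vectors([[0,0,1],ax],[uu/np.linalg.norm(uu),ax])[0]; R1=fix*R0; e=R1.as_euler('xyz'); zt=R1.apply([0,0,1])
tcp=lambda z:list(np.array([*STAND,z])+zt*.019)
print(e,tcp(.26))
move_l(tcp(.26),feed=.1,rotation=list(e)); hold(.3)
u,med,im=rodaxis(.15,.215,STAND); print('u now',u.round(3),med[[0,-1]].round(4).tolist())
save('upright',cv2.resize(im[80:280,50:317],(800,600),interpolation=cv2.INTER_CUBIC)); np.save('R1.npy',np.r_[e,zt]); print(T())
E
python3 back.py
```

```text
u [-0.194  0.052  1.   ]
slope along tool x -0.2
[-3.14159265  0.19713653 -0.17453293] [np.float64(0.5230351557162636), np.float64(-0.29335378907268206), np.float64(0.2413680025812212)]
u now [0.006 0.031 1.   ] [[0.5313, -0.2951, 0.1565], [0.5312, -0.2937, 0.204]]
66.8
```

View pics/upright.png

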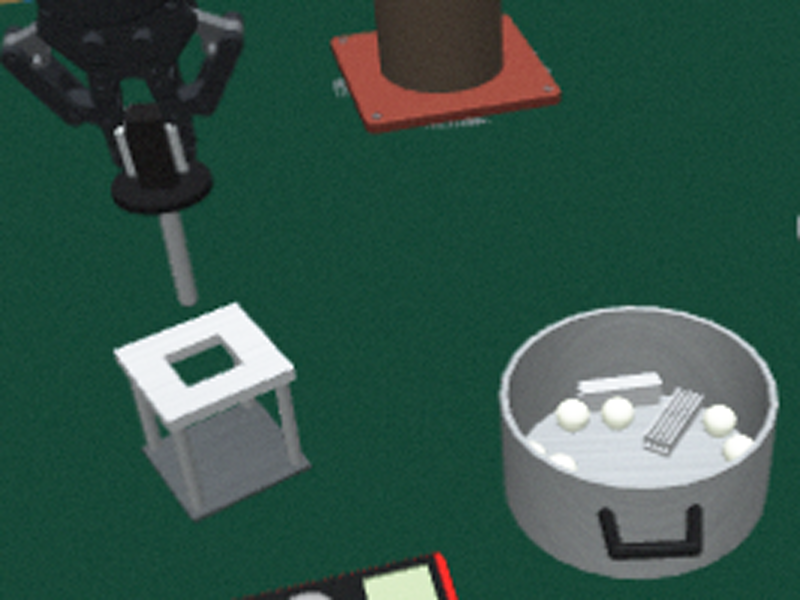

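The rod is now vertical, with its shaft from (170,215) to (187,300), over the hole at (203,357). Lowering it, releasing and regripping at 120 N.

```bash
cat > regrip.py <<'E'
from h import *
v=np.load('R1.npy'); e,zt=v[:3],v[3:]
tcp=lambda z:list(np.array([*STAND,z])+zt*.019)
s=move_l(tcp(.1275),feed=.06,max_force=6); print(s,observe()['eef_pos'],tcp(.1275))
gripper_to(.05); move_l(tcp(.21),feed=.12)
yaw=np.load('grasp.npy')[3]; go((.528,-.2925,.27),yaw); hold(.3)
c=cal('wrist'); im,d=get_image('wrist'); P=cloud(c,d)
g=(np.hypot(P[...,0]-.528,P[...,1]+.292)<.04)&(P[...,2]>.135)&(P[...,2]<.16)
cnt=max(cv2.findContours(g.astype(np.uint8),cv2.RETR_EXTERNAL,cv2.CHAIN_APPROX_NONE)[0],key=len).reshape(-1,2)
r=cv2.minAreaRect((onplane(c,cnt,.147)[:,:2]*1000).astype(np.float32)); print('grip',np.round(r,1) if 0 else r,'z',np.median(P[g][:,2])); np.save('grip.npy',[r[0][0]/1000,r[0][1]/1000,r[2]])
col=(np.hypot(P[...,0]-.528,P[...,1]+.292)<.06)&(P[...,2]>.09)&(P[...,2]<.11)&(im.max(2)<60); print('collar z',np.percentile(P[col][:,2],[5,50,95]).round(4),T())
E
python3 regrip.py
```

```text
False [ 0.52321699 -0.29347271  0.10919503] [np.float64(0.5230351557162636), np.float64(-0.29335378907268206), np.float64(0.10886800258122122)]
grip ((529.4273681640625, -294.6824951171875), (21.14571189880371, 23.620243072509766), 80.0835952758789) z 0.14691594446833775Traceback (most recent call last):
  File "regrip.py", line 11, in <module>
    col=(np.hypot(P[...,0]-.528,P[...,1]+.292)<.06)&(P[...,2]>.09)&(P[...,2]<.11)&(im.max(2)<60); print('collar z',np.percentile(P[col][:,2],[5,50,95]).round(4),T())
                                                                                                                   ~~~~~~~~~~~~~^^^^^^^^^^^^^^^^^^^^^^^
    return _quantile_unchecked(
        a, q, axis, out, overwrite_input, method, keepdims, weights)
    return _ureduce(a,
                    func=_quantile_ureduce_func,
    ...<5 lines>...
                    overwrite_input=overwrite_input,
                    method=method)
    r = func(a, **kwargs)
    result = _quantile(arr,
                       quantiles=q,
    ...<2 lines>...
                       out=out,
                       weights=wgt)
    slices_having_nans = np.isnan(arr[-1, ...])
                                  ~~~^^^^^^^^^
IndexError: index -1 is out of bounds for axis 0 with size 0
```

```bash
cat > stir2.py <<'E'
from h import *
yaw=float(np.load('grasp.npy')[3]); ZS=.113; X,Y=.528,-.2938
move_l([X,Y,.106],feed=.1,max_force=8)
gripper_to(0,120); o=observe(); print('closed',o['opening'],o['grasp_force'],o['eef_pos'])
move_l([X,Y,.23],feed=.12)
def at(t,r): return (POT+r*np.array([np.cos(HA+t),np.sin(HA+t)]))
p=at(-.7,.03); move_l([*p,.23],feed=.2)
s=move_l([*p,ZS],feed=.08,max_force=6); o=observe(); print('down',s,o['eef_pos'])
if s and o['eef_pos'][2]>ZS+.006: raise SystemExit('blocked')
t=-.7; END=4*np.pi+.05; n=0
while t<END:
    t=min(t+.2,END)
    if move_l([*at(t,.041),ZS],feed=.07,max_force=6):
        o=observe(); n+=1; print('stop t=%.2f'%t,o['ft_force'].round(1))
        move_l([*at(t-.2,.026),ZS],feed=.06); print('  retry',move_l([*at(t,.026),ZS],feed=.06,max_force=8)); t+=.2
        if n<8: move_l([*at(t,.026),ZS],feed=.06,max_force=8)
o=observe(); print('end',o['eef_pos'],T())
q=o['eef_pos']; move_l([q[0],q[1],.24],feed=.12); move_l([X,Y,.24],feed=.2); hold(.3)
u,med,im=rodaxis(.15,.215,STAND); print('u',u.round(3),med[[0,-1]].round(4).tolist(),T())
E
python3 stir2.py
```

```text
closed 0.020307708481939277 117.73173093795776 [ 0.52833184 -0.29406354  0.10666903]
down False [ 0.66100279 -0.04881278  0.11378357]
end [ 0.68388929 -0.03302136  0.1130041 ] 95.6
u [-0.022  0.018  1.   ] [[0.5353, -0.2941, 0.1549], [0.5339, -0.2931, 0.2043]] 98.8
```

The rod stayed true this time. Now it goes back in the stand, then I look for the lid again.

```bash
cat > put.py <<'E'
from h import *
X,Y=.527,-.294
move_l([X,Y,.24],feed=.1); print(move_l([X,Y,.1085],feed=.08,max_force=6),observe()['eef_pos'])
gripper_to(.05); move_l([X,Y,.25],feed=.15); gripper_to(.06)
# lid from two wrist places
from scipy.optimize import least_squares
ctop=cal('top'); im,d=get_image('top'); P=cloud(ctop,d); save('top_lid',im)
k=(P[...,2]>.045)&(P[...,2]<.075)&(abs(P[...,0]-.45)<.15)&(abs(P[...,1]-.31)<.12)&(im.max(2)<60); kp=P[k].mean(0); print('knob top',kp.round(4),k.sum())
yaw=down((kp[0],kp[1],.3),0.); obs=[]
for off in((-.03,-.03),(.03,.02)):
    go((kp[0]+off[0],kp[1]+off[1],.28),yaw); hold(.4)
    c=cal('wrist'); im,d=get_image('wrist'); P=cloud(c,d)
    g=(np.hypot(P[...,0]-kp[0],P[...,1]-kp[1])<.03)&(P[...,2]>.05)&(P[...,2]<.08)
    cnt=max(cv2.findContours(g.astype(np.uint8),cv2.RETR_EXTERNAL,cv2.CHAIN_APPROX_NONE)[0],key=len)
    (x,y),w,a=cv2.minAreaRect((onplane(c,cnt.reshape(-1,2),.06)[:,:2]*1000).astype(np.float32)); print('knob',x,y,w,np.median(P[g][:,2]))
    o,r=rays(c,[cv2.minAreaRect(cnt)[0]]); obs.append((o,r[0]/np.linalg.norm(r[0])))
A=sum(np.eye(3)-np.outer(v,v) for o,v in obs); b=sum((np.eye(3)-np.outer(v,v))@o for o,v in obs); print('tri',np.linalg.solve(A,b).round(4),T())
save('lidw',im)
E
python3 put.py
```

```text
False [ 0.5273589  -0.29425961  0.1091403 ]
knob top [0.4515 0.3051 0.059 ] 72
knob 448.66876220703125 307.57183837890625 (28.619991302490234, 26.256729125976562) 0.059739103549059897
knob 449.5469055175781 307.8343811035156 (26.367605209350586, 27.262666702270508) 0.05987925075156897
tri [0.4498 0.3078 0.0559] 106.1
```

View pics/top_lid.png

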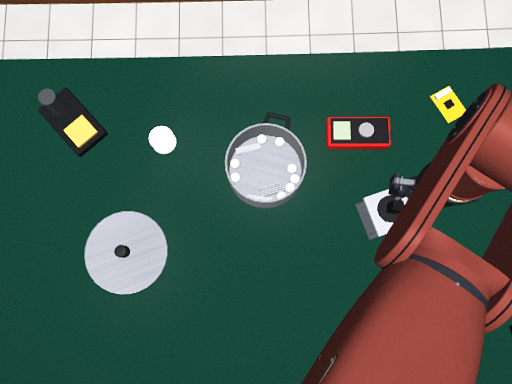

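The top view shows the rod in its stand at (390,208), all beads and sinks in the pot, and the lid where it was, with its knob at (122,251). Now the lid.

```bash
cat > lid.py <<'E'
from h import *
x,y=.4497,.3077; yaw=down((x,y,.2),0.)
go((x,y,.2),yaw); print(move_l([x,y,.025],feed=.1,max_force=8),observe()['eef_pos'])
gripper_to(0,80); o=observe(); print('closed',o['opening'],o['grasp_force'])
move_l([x,y,.17],feed=.12); o=observe(); print('lifted',o['opening'],o['ft_force'].round(1))
px,py=POT; move_l([px,py,.17],feed=.15); hold(.3)
s=move_l([px,py,.1005],feed=.05,max_force=8); o=observe(); print('down',s,o['eef_pos'],o['ft_force'].round(1))
gripper_to(.05); move_l([px,py,.2],feed=.12); set_joints(PARK); hold(.5)
for n in('top','scene'):
    c=cal(n); im,d=get_image(n); P=cloud(c,d); save(n+'_end',im)
    m=(np.hypot(P[...,0]-px,P[...,1]-py)<.092)&(np.hypot(P[...,0]-px,P[...,1]-py)>.03)&(P[...,2]>.06)&(P[...,2]<.12)&(im.max(2)>70)
    A=P[m]; s=np.linalg.lstsq(np.c_[A[:,:2]-POT,np.ones(len(A))],A[:,2],rcond=None)[0]; print(n,'lid plane',s.round(4))
    k=(np.hypot(P[...,0]-px,P[...,1]-py)<.04)&(P[...,2]>.12); print(' knob',P[k].mean(0).round(4))
    g=(np.hypot(P[...,0]-.528,P[...,1]+.293)<.03)&(P[...,2]>.138); print(' grip',P[g].mean(0).round(4))
print(T())
E
python3 lid.py
```

```text
False [0.45017472 0.30796123 0.02563837]
closed 0.026095158587572796 78.62686514854431
lifted 0.02620584520090117 [-0.1 -0.3 -3.4]
down False [ 0.64422871 -0.02372809  0.10084733] [ 0.5 -0.6 -3.7]
top lid plane [0.0004 0.0003 0.0915]
 knob [ 0.645  -0.0233  0.1352]
 grip [ 0.5303 -0.2932  0.1477]
scene lid plane [-0.0496  0.0165  0.0891]
 knob [ 0.6503 -0.0259  0.1312]
 grip [ 0.5328 -0.2956  0.1452]
119.1
```

```bash
python3 -c "
import cv2,numpy as np
a=cv2.imread('pics/scene_end.png');cv2.imwrite('pics/end.png',cv2.resize(a[100:330,60:366],(798,600)))"
```

```text
(no output)
```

View pics/end.png

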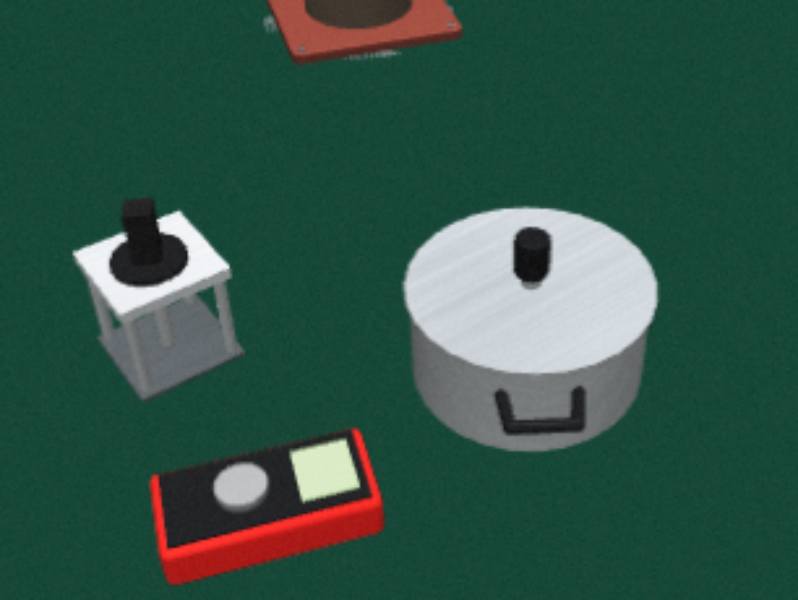

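The lid sits flat on the pot, centred within 2 mm, with its top at 0.0915 in the top view (expected 0.090). The rod stands at (145,230) with its collar on the plate, and the meter is undisturbed. Handing in.

```bash
python3 -c "
from plant import *
print(job_done())"
```

```text
the job is handed in; nothing more can be done
None
```

Handed in at about 119 s: all three sinks are in the pot, the rod is upright in its stand and the lid is flat and home; I stirred two extra rounds because the rod tilted about 0.2 rad in the grip during the first two. The hand-in returned no verdict.

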